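# Gauge, sort and book in spindle sleeves

## Task

Taking the steel sleeves present from shortest to longest, slide each one straight down the stepped gauge pin as far as it goes, then stand it upright in the long tray if it went fully home on the base, or in the square tray if it stopped short on the step. When all are sorted, take the scanner by its head, aim it square at the barcode label of the long tray from its reading distance and hold it still for a good second, then do the same at the label of the square tray, and stand the scanner back upright on its round dock. Leave the other things on the bench alone.

Things in the scene. Friction and masses are not known exactly. Their poses are not given: they have to be found in the camera images.
- sleeve_40: steel spindle sleeve (plain round tube) 40 mm long, 56 mm outside diameter, 0.3 kg, standing on end on the bench at the start; its bore is either 30 mm or 19 mm, not told which. Origin: centre of its lower end; z along its axis, up. Three or four of the five sleeves are present (others are None)
- sleeve_48: steel spindle sleeve (plain round tube) 48 mm long, 56 mm outside diameter, 0.3 kg, standing on end on the bench at the start; its bore is either 30 mm or 19 mm, not told which. Origin: centre of its lower end; z along its axis, up. Three or four of the five sleeves are present (others are None)
- sleeve_56: steel spindle sleeve (plain round tube) 56 mm long, 56 mm outside diameter, 0.3 kg, standing on end on the bench at the start; its bore is either 30 mm or 19 mm, not told which. Origin: centre of its lower end; z along its axis, up. Three or four of the five sleeves are present (others are None)
- sleeve_64: steel spindle sleeve (plain round tube) 64 mm long, 56 mm outside diameter, 0.3 kg, standing on end on the bench at the start; its bore is either 30 mm or 19 mm, not told which. Origin: centre of its lower end; z along its axis, up. Three or four of the five sleeves are present (others are None)
- sleeve_72: steel spindle sleeve (plain round tube) 72 mm long, 56 mm outside diameter, 0.3 kg, standing on end on the bench at the start; its bore is either 30 mm or 19 mm, not told which. Origin: centre of its lower end; z along its axis, up. Three or four of the five sleeves are present (others are None)
- gauge: fixed gauge: dark base plate 90 x 90 x 12 mm with an upright pin: 24 mm diameter for 34 mm above the plate, then a 5 mm high cone to a 14 mm nose, tip 60 mm above the plate. A 30 mm bore passes and the sleeve sits on the plate; a 19 mm bore stops on the cone, its lower end about 36 mm above the plate. Origin: centre of the underside; z up
- gauge_seat (a point): centre of the upper face of the gauge base plate (pin axis, 12 mm above the bench); z up
- good_tray: the long open tray, for sleeves that go fully home: 130 (x) by 210 (y) mm outside, 45 mm high, walls and floor 5 mm, fixed. Beyond its +y end, 160 mm from its centre, a post carries the tilted label card (top 123 mm above the bench). Origin: centre of the underside; x across the tray, z up
- reject_tray: the square open tray for sleeves that stop short: 130 mm (x) by 150 mm (y) outside, 45 mm high, walls and floor 5 mm, fixed. Post with label card beyond its +y end, centred 130 mm from the tray centre. Origin and axes as for the long tray. The two trays may change places
- good_tray_label (a point): centre of the face of the long tray's barcode label: white card 80 mm wide and 60 mm high with black bars, 100 mm above the bench, facing the tray's -x and leaning back 45 degrees. x to the right along the card as seen from in front of it, y up the card, z out of its face (tray's -x and up at 45 degrees)
- reject_tray_label (a point): the same for the square tray's barcode label
- scanner: cordless scanner, 0.3 kg, 183 mm tall, standing on its round foot (72 mm diameter, 12 mm high) on the dock. Handle 30 (x) by 28 (y) mm; grey head 85 mm long, 50 mm wide (y), 36 mm thick, nose down 45 degrees towards scanner +x; its flat upright sides can be gripped across y from above. Origin: centre of the underside of the foot; x to the front, z up
- scanner_grip (a point): where to grip the head, on its middle plane, 148 mm above the foot's underside and 12 mm forward of the handle axis; close the fingers along scanner y (50 mm) with 30 N or more
- scanner_eye (a point): centre of the scanner's window, 42 mm forward and 110 mm above the scanner origin; z is the beam direction (scanner +x and down at 45 degrees)
- scanner_spot (a point): reading point of the beam, 110 mm in front of the window along the beam (120 mm forward and 32 mm above the scanner origin): it must lie at the centre of the label (within 20 mm), with the beam square to the card (within about 17 degrees), the scanner held still, for a label to be read
- dock: fixed black round dock, 110 mm diameter, 8 mm high with a flat top, on which the scanner stands. Origin: centre of its underside
- chef_knife: bystander, not to be disturbed: chef knife, lying; origin on its underside
- utility_knife: bystander, not to be disturbed: small utility knife, lying between the trays; origin on its underside
- whetstone: bystander, not to be disturbed: whetstone 200 x 70 x 28 mm; origin on its underside
- cup: bystander, not to be disturbed: white mug; origin on its underside
- oil_bottle: bystander, not to be disturbed: bottle 150 mm tall; origin on its underside
- screwdriver: bystander, not to be disturbed: screwdriver, lying; origin on its underside

How it is judged (in metres and radians):
On the way, in this order (a step that is already met when the one before it is completed fails the run):
1. the 40 mm sleeve, if present, is slid down the gauge pin as far as it goes (horizontal distance between sleeve_40 and gauge_seat below 0.006 m and angle between sleeve_40's own z axis and vertical below 0.12 rad and z of sleeve_40 in the frame of gauge_seat between -0.004 and 0.004 m), for 0.2 s.
2. the 48 mm sleeve, if present, is slid down the gauge pin as far as it goes (horizontal distance between sleeve_48 and gauge_seat below 0.006 m and angle between sleeve_48's own z axis and vertical below 0.12 rad and z of sleeve_48 in the frame of gauge_seat between 0.03 and 0.042 m), for 0.2 s.
3. the 56 mm sleeve, if present, is slid down the gauge pin as far as it goes (horizontal distance between sleeve_56 and gauge_seat below 0.006 m and angle between sleeve_56's own z axis and vertical below 0.12 rad and z of sleeve_56 in the frame of gauge_seat between -0.004 and 0.004 m), for 0.2 s.
4. the 64 mm sleeve, if present, is slid down the gauge pin as far as it goes (horizontal distance between sleeve_64 and gauge_seat below 0.006 m and angle between sleeve_64's own z axis and vertical below 0.12 rad and z of sleeve_64 in the frame of gauge_seat between 0.03 and 0.042 m), for 0.2 s.
5. the 72 mm sleeve, if present, is slid down the gauge pin as far as it goes (horizontal distance between sleeve_72 and gauge_seat below 0.006 m and angle between sleeve_72's own z axis and vertical below 0.12 rad and z of sleeve_72 in the frame of gauge_seat between -0.004 and 0.004 m), for 0.2 s.
6. all the sleeves present stand in the tray where they belong (x of sleeve_40 in the frame of good_tray between -0.05 and 0.05 m and y of sleeve_40 in the frame of good_tray between -0.08 and 0.08 m and height (world z) of each of sleeve_40, sleeve_48, sleeve_56, sleeve_64, sleeve_72 below 0.015 m and angle between each of sleeve_40, sleeve_48, sleeve_56, sleeve_64, sleeve_72's own z axis and vertical below 0.15 rad and linear speed of each of sleeve_40, sleeve_48, sleeve_56, sleeve_64, sleeve_72 below 0.03 m/s and x of sleeve_48 in the frame of reject_tray between -0.05 and 0.05 m and y of sleeve_48 in the frame of reject_tray between -0.05 and 0.05 m and x of sleeve_56 in the frame of good_tray between -0.05 and 0.05 m and y of sleeve_56 in the frame of good_tray between -0.08 and 0.08 m and x of sleeve_64 in the frame of reject_tray between -0.05 and 0.05 m and y of sleeve_64 in the frame of reject_tray between -0.05 and 0.05 m and x of sleeve_72 in the frame of good_tray between -0.05 and 0.05 m and y of sleeve_72 in the frame of good_tray between -0.08 and 0.08 m), for 0.2 s.
7. the held scanner is aimed square at the label of the long tray and held still for a second (distance between scanner_spot and good_tray_label below 0.02 m and angle between the z axis of scanner_eye and the z axis of good_tray_label, either way round below 0.3 rad and z of scanner_eye in the frame of good_tray_label above 0.05 m and linear speed of scanner below 0.03 m/s and angular speed of scanner below 0.2 rad/s and contact force between the fingers and scanner above 0.5 N), for 1 s.
8. the held scanner is aimed square at the label of the square tray and held still for a second (distance between scanner_spot and reject_tray_label below 0.02 m and angle between the z axis of scanner_eye and the z axis of reject_tray_label, either way round below 0.3 rad and z of scanner_eye in the frame of reject_tray_label above 0.05 m and linear speed of scanner below 0.03 m/s and angular speed of scanner below 0.2 rad/s and contact force between the fingers and scanner above 0.5 N), for 1 s.
At the end, for the whole second after the job is handed in: Every sleeve present stands upright (8 degrees) at rest on its tray floor: bore 30 mm (40, 56, 72 mm long) in the long tray, bore 19 mm (48, 64) in the square one; the scanner stands upright, released, on the dock, centred within 25 mm (all of step 6 and horizontal distance between scanner and dock below 0.025 m and angle between scanner's own z axis and vertical below 0.1 rad and height (world z) of scanner between 0.004 and 0.012 m and linear speed of scanner below 0.03 m/s); the robot touches nothing.
It fails at once if a bystander is moved by more than 30 mm (distance of any of chef_knife, utility_knife, whetstone, cup, oil_bottle, screwdriver from where it was at the start of the episode above 0.03 m).
Of sleeve_40, sleeve_48, sleeve_56, sleeve_64, sleeve_72 only 3 to 4 are there at a start; the rules pass over those that are not, and their reading is None.
At some moment in a run one of sleeve_40, sleeve_48, sleeve_56 may be knocked a few centimetres aside while the robot is not near it.
It also fails if it takes over 210 s, if anything falls off the work surface, if the arm or the gripper's body presses on something with over 40 N, if the wrist force passes 120 N, or if a joint passes its speed limit or range.

## Robot

A 6-joint arm with a two-finger parallel gripper is mounted at the origin on the work surface. World frame = base frame: x ahead of the robot, y to its left, z up, the work surface at z = 0. Lengths are in m, angles in degrees, forces in N, time in s.
With the tool pointing down it reaches from about 0.4 to 0.825 m from the base axis. Payload 7 kg.
Tool frame: the origin (TCP) lies midway between the tips of the shut fingers; the grasp point (between the pads) lies 19 mm behind it; z points along the fingers, y is the line along which they close (so a half turn about z gives the same grasp; the last joint's range is limited). The gripper opens to 88 mm and grips with 3 to 60 N. Pads are 19 mm wide; open, the fingers measure 130 mm over their backs; the gripper's body (78 mm by 193 mm) begins 47 mm behind the grasp point.
Start: joints at [-60.499, 20.546, 0.682, 0, -70.136, -16.507], TCP at [0.152, -0.658, 0.227] pointing down, gripper open.
Joint ranges: [-176.03, 176.03], [-82.01, 121.73], [-58.28, 71.71], [-173.87, 95.51], [-174.79, -0.11], [-173.66, 173.66]. Speed limits (degrees/s): [136.94, 136.94, 172.46, 180, 180, 180].

## Interface

Orientations are given as a 3x3 rotation matrix whose columns are the frame's x, y, z axes.
In Python, from rig import robot gives the robot as it stands. Calls block until the motion is done:
- robot.goto(position, orientation): joint-space move of the TCP to a pose.
- robot.servo_line(position, ori=None, speed=0.15): straight line of the TCP; ori=None keeps the orientation; speed is the mean speed in m/s.
- robot.movej(angles): joint-space move.
- robot.move_gripper(opening): opening from 0.0 (shut) to 1.0 (fully open); the grip force is fixed at half the most; returns when the fingers have stopped.
- robot.dwell(seconds).
- robot.ik(position, orientation): joint angles nearest the present ones, or None.
- robot.grab_frame(name): name is "scene" or "top" or "wrist"; returns (picture, depth): 400x640x3 uint8, red, green, blue; 400x640 float32, m along the optical axis (not along the pixel's ray), 0 where there is no reading.
- robot.camera_info(name): a dict with "vfov" (degrees; the focal length in pixels is half the picture's height over the tangent of half this angle, whatever the lens; pixels are square), "cx", "cy" (the principal point, pixels), "view" (4x4, takes a point from world to camera coordinates); the wrist camera has in their place "T_tool_cam" (4x4, takes a point from camera to tool coordinates, whose origin is the TCP and whose axes are the flange's). Camera axes: x right, y down, z forward; pixel columns grow to the right and rows downward; lengths in m; the calibration is good to about 2 mm. The wrist camera is an equidistant fisheye: a pixel r from the principal point sees the ray r / f radians off the axis. A picture is of the moment at which its call begins: read the wrist's pose just before it. camera_info takes no time and is no camera call.
A pose or a line that the arm cannot do raises robot.Unreachable and nothing moves.
- robot.job_done(): hands the job in; it is judged then, once.
Readings, each from a call of its own:
- robot.read_t(): time.
- robot.read_qpos(): joint angles.
- robot.read_qvel(): joint speeds.
- robot.read_effort(): joint torques, N m.
- robot.read_position(): TCP position.
- robot.read_tcp_rot(): TCP orientation.
- robot.read_force(): force on the tool from outside, world axes, zero at the start.
- robot.read_ft_torque(): the same for the moment, N m.
- robot.read_grip_width(): opening from 0.0 (shut) to 1.0 (fully open).
- robot.read_finger_force(): force on a finger pad.
Only numpy, scipy, OpenCV 4.12 (cv2) and the standard library are available. Lean on these libraries where they do the work, as an engineer would, in place of code of your own. Each camera call takes 0.05 s, during which the arm holds its last target. There are 200 camera calls.

## Working session

There is one attempt and no reset: what is moved stays moved. The work goes in short steps, each a Python script; the robot and the scene stay as the last script left them, time stands still between calls to the robot, and variables do not carry over. Pictures are saved under pics/ and viewed, at most 14 in all, crops included, and the job is handed in when it is done.

```bash
ls; mkdir -p pics; python3 - <<'E'
from rig import robot
import cv2,numpy as np
for n in("scene","top"):
    p,d=robot.grab_frame(n); cv2.imwrite(f"pics/{n}0.png",p[:,:,::-1]); np.save(f"pics/{n}0.npy",d)
    print(n,robot.camera_info(n), (d==0).mean())
print(robot.camera_info("wrist"),robot.read_t())
E
```

```text
pics
scene {'vfov': 54.07885703725777, 'cx': 325.05743136250715, 'cy': 202.1530134366103, 'view': array([[ 0.35819763,  0.9335611 , -0.01257505, -0.17250109],
       [ 0.78331915, -0.30782583, -0.54005034, -0.40535501],
       [-0.50804091,  0.18359447, -0.84153877,  1.62790305],
       [ 0.        ,  0.        ,  0.        ,  1.        ]])} 0.0040078125
top {'vfov': 46.944559324761805, 'cx': 313.37884436990186, 'cy': 202.75244255035554, 'view': array([[-0.00555748, -0.99995414,  0.00779977, -0.04068145],
       [-0.98003158,  0.00389606, -0.19880374,  0.59071711],
       [ 0.19876424, -0.00874887, -0.98000828,  1.62010876],
       [ 0.        ,  0.        ,  0.        ,  1.        ]])} 0.00392578125
{'vfov': 65.70646984690485, 'cx': 324.7402895631272, 'cy': 201.61463988434465, 'T_tool_cam': array([[ 1.96822801e-04, -9.57514080e-01, -2.88386456e-01,
         7.91720509e-02],
       [ 9.99999975e-01,  2.19003606e-04, -4.46492536e-05,
         1.06661915e-04],
       [ 1.05909963e-04, -2.88386440e-01,  9.57514099e-01,
        -1.57777615e-01],
       [ 0.00000000e+00,  0.00000000e+00,  0.00000000e+00,
         1.00000000e+00]])} 0.1
```

View pics/top0.png

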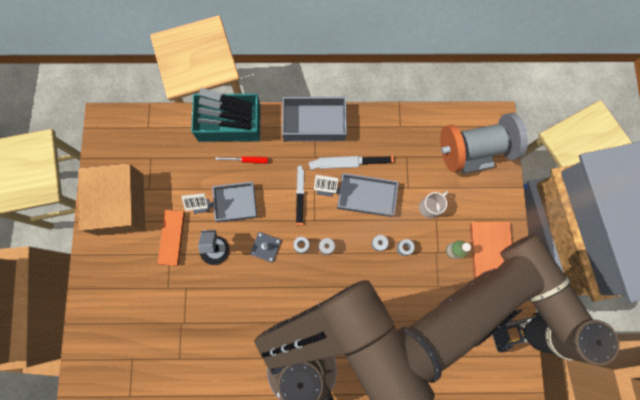

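View pics/scene0.png

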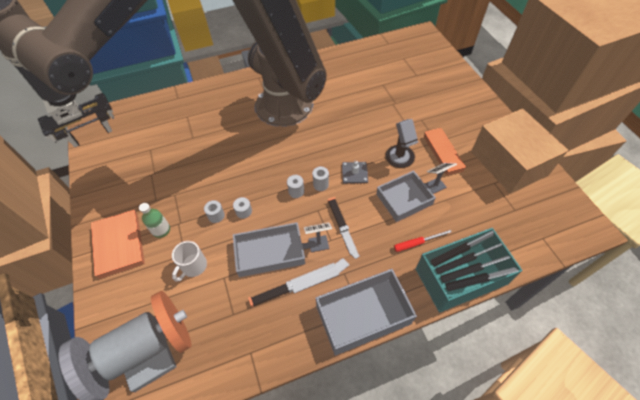

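The top view shows four sleeves at (302,244), (327,246), (380,242) and (406,247). The gauge is at (266,247) and the scanner on its dock at (213,248). The square tray is at (235,202) and the long tray at (368,195), each with its label on the left (+y) side. The scene view agrees. Next I turn these into coarse positions using depth.

```bash
cat > h.py <<'E'
import numpy as np, cv2
from rig import robot
def cloud(n):
    p,d=robot.grab_frame(n); c=robot.camera_info(n); f=200/np.tan(np.radians(c["vfov"]/2))
    v,u=np.mgrid[:400,:640]; P=np.stack([(u-c["cx"])/f*d,(v-c["cy"])/f*d,d],-1)
    V=np.linalg.inv(c["view"]); return p,P@V[:3,:3].T+V[:3,3]
E
python3 - <<'E'
from h import *
np.set_printoptions(precision=4,suppress=True)
p,W=cloud("top")
print("table z",np.median(W[270:290,180:280,2]),W[270:290,180:280,2].std())
m=((W[...,2]>0.008)&(W[...,2]<.25)).astype(np.uint8); m[:170]=0;m[270:]=0;m[:,:150]=0;m[:,470:]=0
n,l,s,c=cv2.connectedComponentsWithStats(m)
for i in range(1,n):
    if s[i,4]<30: continue
    w=W[l==i]; z=w[:,2]; t=w[z>np.percentile(z,90)-.006]
    print(s[i],"c",c[i],"zpct",np.percentile(z,[50,80,90,97]),"top xy",t[:,:2].mean(0),"bb",w[:,:2].min(0),w[:,:2].max(0))
E
```

```text
table z 0.0005857483155828902 0.07627615130505909
[ 314  173   85   44 1030] c [354.1039 190.3583] zpct [0.0434 0.0967 0.1118 0.1202] top xy [ 0.6648 -0.0886] bb [ 0.5473 -0.3585] [ 0.7153 -0.0458]
[211 181  46  41 583] c [232.5489 200.6226] zpct [0.0319 0.0456 0.0483 0.0521] top xy [0.6035 0.2499] bb [0.5306 0.1682] [0.6857 0.3428]
[295 189   9  36 251] c [299.243  206.5896] zpct [0.0201 0.0227 0.0245 0.0267] top xy [0.5806 0.0084] bb [ 0.5175 -0.0052] [0.6529 0.0252]
[182 191  30  21 378] c [195.0952 201.5741] zpct [0.1023 0.1165 0.1209 0.1252] top xy [0.6044 0.3785] bb [0.5635 0.3373] [0.6472 0.4437]
[221 191   8  11  30] c [224.7667 196.0333] zpct [0.0099 0.0122 0.0131 0.0167] top xy [0.6276 0.2892] bb [0.6086 0.2758] [0.6475 0.3034]
[420 191  28  27 413] c [433.6901 203.6634] zpct [0.057  0.0842 0.0894 0.0931] top xy [ 0.5834 -0.4798] bb [ 0.5432 -0.5331] [ 0.637  -0.4406]
[223 198  12   9  30] c [228.9667 203.1667] zpct [0.0091 0.0111 0.0138 0.0148] top xy [0.6003 0.2726] bb [0.5885 0.2538] [0.6204 0.2951]
[ 158  209   27   58 1128] c [171.0168 237.4902] zpct [0.0286 0.0323 0.0
[... 354 characters left out ...]
17  17 197] c [379.5127 242.2792] zpct [0.0463 0.0509 0.0537 0.0553] top xy [ 0.4482 -0.2833] bb [ 0.4199 -0.3191] [ 0.4815 -0.2559]
[294 236  15  18 176] c [301.1023 244.4716] zpct [0.0702 0.0754 0.0769 0.0793] top xy [0.4376 0.0027] bb [ 0.4118 -0.0235] [0.4716 0.0264]
[319 238  16  17 202] c [326.4307 245.7277] zpct [0.063  0.0669 0.0685 0.0706] top xy [ 0.4339 -0.09  ] bb [ 0.4076 -0.1164] [ 0.4671 -0.0627]
[397 239  18  17 194] c [405.1701 246.7371] zpct [0.0536 0.0583 0.0602 0.0629] top xy [ 0.43   -0.3749] bb [ 0.4023 -0.4052] [ 0.4573 -0.3474]
[446 240  24  19 353] c [457.5751 249.0992] zpct [0.0988 0.1195 0.1482 0.1517] top xy [ 0.419  -0.5589] bb [ 0.3893 -0.5879] [ 0.4542 -0.528 ]
```

Heights and 8 mm spacing suggest the sleeves are 48 at (.448,-.283), 56 at (.430,-.375), 64 at (.434,-.090) and 72 at (.438,.003), so the 40 mm one is missing. I'll check this with the wrist camera on the first sleeve and the gauge.

```bash
cat >> h.py <<'E'
np.set_printoptions(precision=4,suppress=True)
from scipy.optimize import least_squares
def Rz(a):  # tool down; a = yaw (rad) of closing-line frame: a=0: tool x = -Y world, fingers close along world x
    c,s=np.cos(a),np.sin(a); return np.array([[c,-s,0],[s,c,0],[0,0,1]])@np.array([[0,-1,0],[-1,0,0],[0,0,-1.]])
def wrist():
    R=robot.read_tcp_rot(); t=np.array(robot.read_position()); R=np.array(R)
    p,d=robot.grab_frame("wrist"); c=robot.camera_info("wrist"); f=200/np.tan(np.radians(c["vfov"]/2))
    v,u=np.mgrid[:400,:640]; x,y=u-c["cx"],v-c["cy"]; r=np.hypot(x,y)+1e-9; th=r/f
    D=np.stack([x/r*np.tan(th),y/r*np.tan(th),np.ones_like(r)],-1)
    T=np.array(c["T_tool_cam"]); o=R@T[:3,3]+t; D=D@(R@T[:3,:3]).T
    return p,d,o,D,o+D*d[...,None]
def onplane(o,D,pix,z):
    q=D[pix[:,1],pix[:,0]]; return (o+q*((z-o[2])/q[:,2])[:,None])[:,:2]
def circ(q):
    r=least_squares(lambda s:np.hypot(q[:,0]-s[0],q[:,1]-s[1])-s[2],[*q.mean(0),.02],loss="soft_l1",f_scale=.001); return r.x,np.abs(r.fun).mean()
def ring(xy,name=None,R=.05):
    """height, outer circle and bore of the round-topped sleeve near xy"""
    p,d,o,D,W=wrist()
    if name: cv2.imwrite(f"pics/{name}.png",p[:,:,::-1])
    m=(d>0)&(np.hypot(W[...,0]-xy[0],W[...,1]-xy[1])<R)&(W[...,2]>.02)
    z=W[...,2][m]; h,e=np.histogram(z,np.arange(.02,.2,.002)); k=h.argmax(); top=np.median(z[np.abs(z-e[k]-.001)<.003])
    mm=(m&(np.abs(W[...,2]-top)<.005)).astype(np.uint8)
    cs,hi=cv2.findContours(mm,cv2.RETR_CCOMP,cv2.CHAIN_APPROX_NONE)
    i=max(range(len(cs)),key=lambda j:cv2.contourArea(cs[j])); out=circ(onplane(o,D,cs[i][:,0],top))
    ins=[j for j in range(len(cs)) if hi[0][j][3]==i]; inn=None
    if ins:
        j=max(ins,key=lambda j:cv2.contourArea(cs[j])); inn=circ(onplane(o,D,cs[j][:,0],top))
    return top,out,inn
E
python3 - <<'E'
from h import *
robot.goto([.43,-.36,.25],Rz(0)); print(robot.read_t(),robot.read_qpos())
for n,xy,h in(("s56",(.430,-.375),.056),("s48",(.448,-.283),.048),("g",(.4346,.1336),.06)):
    robot.goto([*xy,h+.13],Rz(0)); robot.dwell(.2)
    print(n,robot.read_t(),ring(xy,"w_"+n))
E
```

```text
1.6583 [-20.0068   8.9873 -11.8762   0.0064 -69.1513  19.9125]
s56 2.225 (np.float64(0.0554787301288556), (array([ 0.426 , -0.3793,  0.0272]), np.float64(0.00040418650434814144)), (array([ 0.4259, -0.3798,  0.0149]), np.float64(0.0003760377655327032)))
s48 2.9417 (np.float64(0.04753273845818204), (array([ 0.4434, -0.2872,  0.0271]), np.float64(0.0003624248790473508)), (array([ 0.4434, -0.2876,  0.0096]), np.float64(0.0004030508462891615)))
g 4.7333 (np.float64(0.19712508698564324), (array([0.4973, 0.1334, 0.02  ]), np.float64(0.0015200611870991752)), (array([0.4791, 0.139 , 0.0006]), np.float64(3.1928694907002624e-05)))
```

View pics/w_g.png

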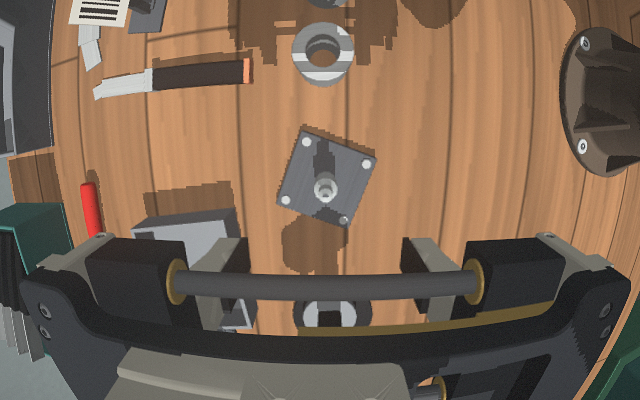

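The wrist picture shows the gauge plate around (326,178) with its pin nose at (326,188), and a sleeve at (322,52). I'll locate the pin both from the nose and from the plate square.

```bash
cat >> h.py <<'E'
def gauge(xy=(.432,.131)):
    p,d,o,D,W=wrist(); r=np.hypot(W[...,0]-xy[0],W[...,1]-xy[1]); z=W[...,2]
    n=(r<.03)&(z>.062)&(z<.085)&(d>0); zt=np.percentile(z[n],80)
    top=(n&(z>.068)).astype(np.uint8); c=max(cv2.findContours(top,0,cv2.CHAIN_APPROX_NONE)[0],key=cv2.contourArea)
    nose=circ(onplane(o,D,c[:,0],.072))
    pl=((r<.075)&(z>.006)&(z<.08)&(d>0)).astype(np.uint8); c=max(cv2.findContours(pl,0,cv2.CHAIN_APPROX_NONE)[0],key=cv2.contourArea)
    q=W[(r<.075)&(z>.007)&(z<.017)&(d>0)][:,:2]
    rect=cv2.minAreaRect((q*1000).astype(np.float32))
    return zt,nose,W[top>0].mean(0),rect
E
python3 - <<'E'
from h import *
for dy in(.0,-.01):
    robot.goto([.432,.131+dy,.19],Rz(0)); robot.dwell(.2); print(*gauge(),sep="\n")
E
```

```text
0.07022648460177319
(array([0.4334, 0.1313, 0.0058]), np.float64(0.0004661121183272455))
[0.4332 0.1316 0.0697]
((433.19964599609375, 132.3199005126953), (90.71135711669922, 90.89601135253906), 69.62960052490234)
0.07027811690993108
(array([0.4331, 0.131 , 0.0058]), np.float64(0.0005001276876461762))
[0.4331 0.1315 0.0697]
((433.1199035644531, 132.35189819335938), (90.9834976196289, 91.17449188232422), 69.45257568359375)
```

```bash
cat >> h.py <<'E'
def look(xy,h,yaw=0):
    robot.goto([*xy,h+.13],Rz(yaw)); robot.dwell(.2); return ring(xy)
E
python3 - <<'E'
from h import *
robot.move_gripper(1.)
t,o,i=look((.4434,-.2872),.048); print(t,o,i)
x,y=o[0][:2]
robot.servo_line([x,y,.021],speed=.1); robot.move_gripper(0.); print(robot.read_grip_width(),robot.read_finger_force(),robot.read_force())
robot.move_gripper(1.); P=robot.read_position(); robot.servo_line([x,y,.178],speed=.2); robot.dwell(.2)
t,o,i=ring((x,y)); print(P,t,o,i,robot.read_t())
E
```

```text
0.04752211093963454 (array([ 0.4435, -0.2874,  0.0272]), np.float64(0.0003755299242968838)) (array([ 0.4435, -0.2873,  0.0095]), np.float64(0.0003354299054780738))
0.6330996982816188 29.999961471185088 [0.7492 0.6858 0.4436]
[ 0.4435 -0.2874  0.021 ] 0.04748686931280541 (array([ 0.4426, -0.2874,  0.0272]), np.float64(0.0003938122469272196)) (array([ 0.4426, -0.2875,  0.0095]), np.float64(0.00035387850523533037)) 12.05
```

```bash
cat >> h.py <<'E'
BX=.0009; G=np.array([.4341,.1316])
def lower(x,y,z0,z1,f=8,step=.002):
    """go down from z0 to z1 in steps, stop on an upward push of f"""
    f0=robot.read_force()[2]; z=z0
    while z>z1:
        z=max(z-step,z1); robot.servo_line([x,y,z],speed=.05)
        if abs(robot.read_force()[2]-f0)>f: break
    return z,robot.read_force()-f0*np.array([0,0,1])
def pick(xy,L):
    t,o,i=look(xy,L); x,y=o[0][0]+BX,o[0][1]
    print("seen",t,o,i)
    assert abs(t-L)<.003 and abs(o[0][2]-.028)<.002
    robot.servo_line([x,y,L-.027],speed=.12); robot.move_gripper(0.)
    w=robot.read_grip_width()*.088; print("grip",w,robot.read_finger_force()); assert abs(w-.056)<.003
    robot.servo_line([x,y,.17],speed=.2)
def gaugeit(L,home):
    b=L-.027; zs=.012+(0 if home else .036)+b
    robot.goto([*G,.17],Rz(0)); z0=.078+b; robot.servo_line([*G,z0],speed=.15)
    print("down",lower(*G,z0,zs-.002),"expected",zs)
E
python3 - <<'E'
from h import *
pick((.4426,-.2874),.048); gaugeit(.048,False)
p=robot.grab_frame("wrist")[0]; cv2.imwrite("pics/g48.png",p[:,:,::-1]); print(robot.read_t(),robot.read_position())
E
```

```text
seen 0.04753782488979302 (array([ 0.4426, -0.2874,  0.0272]), np.float64(0.00038928370397494787)) (array([ 0.4426, -0.2875,  0.0095]), np.float64(0.00034880197024223154))
grip 0.055176989407279414 29.99998896382749
down (0.067, array([-5.4037, -0.2518, 21.9742])) expected 0.069
21.7583 [0.4348 0.132  0.0685]
```

View pics/g48.png

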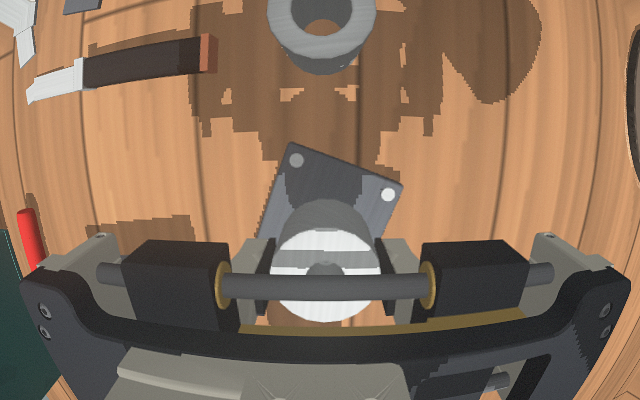

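The 48 mm sleeve sits over the pin (325,275) in the fingers, stopped at the step height as expected. I'll release it, check the height, measure the trays with the top camera, and regrip.

```bash
python3 - <<'E'
from h import *
robot.move_gripper(1.); robot.dwell(.5); robot.servo_line([*G,.215],speed=.2); robot.dwell(.2)
print(ring(G),"expect top .096")
# trays with wrist from above
for n,xy in(("sq",(.60,.25)),("lg",(.61,-.22))):
    robot.goto([*xy,.30],Rz(0)); robot.dwell(.2); p,d,o,D,W=wrist(); cv2.imwrite(f"pics/{n}.png",p[:,:,::-1]); np.savez(f"pics/{n}.npz",d=d,o=o,D=D,W=W,p=p)
print(robot.read_t())
E
```

```text
(np.float64(0.0954239767119035), (array([0.434 , 0.1321, 0.0272]), np.float64(0.00037302037337062175)), (array([0.4339, 0.1319, 0.0094]), np.float64(0.00036829142800381097))) expect top .096
27.2583
```

View pics/sq.png

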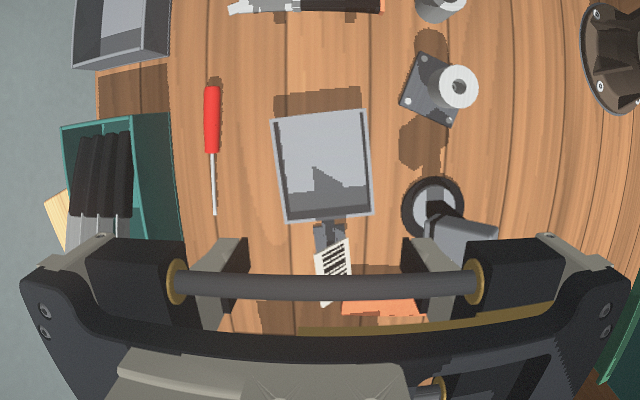

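View pics/lg.png

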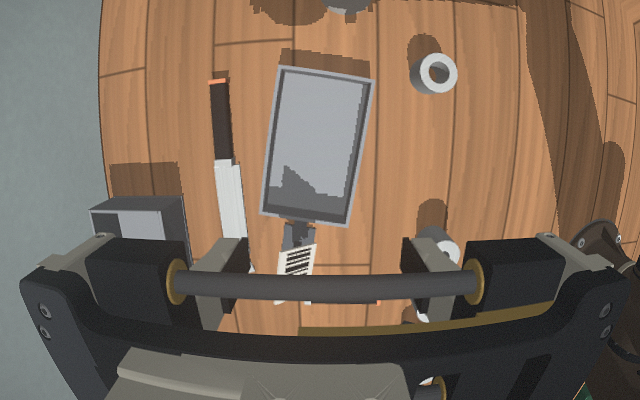

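The first picture shows the square tray at pixels (272–372,110–222) with its label at (333,270). The second shows the long tray at (262–373,66–225) with its label at (296,262). I'll fit the rims and the label cards.

```bash
python3 - <<'E'
from h import *
for n,xy,dims in(("sq",(.61,.245),(130,150)),("lg",(.615,-.21),(130,210))):
    f=np.load(f"pics/{n}.npz"); W,o,D,d=f["W"],f["o"],f["D"],f["d"]; z=W[...,2]; ok=(d>0)
    m=ok&(np.abs(W[...,0]-xy[0])<.11)&(np.abs(W[...,1]-xy[1])<.17)&(np.abs(z-.045)<.004)
    mm=m.astype(np.uint8); k,l,s,_=cv2.connectedComponentsWithStats(mm); i=1+s[1:,4].argmax()
    v,u=np.nonzero(l==i); q=onplane(o,D,np.stack([u,v],1),.045); rect=cv2.minAreaRect((q*1000).astype(np.float32))
    print(n,"rim",rect,np.median(z[l==i]),s[i])
    b=cv2.boxPoints(rect)
    # long axis direction toward +y
    e1,e2=b[1]-b[0],b[2]-b[1]; e=e1 if np.linalg.norm(e1)>np.linalg.norm(e2) else e2; e=e/np.linalg.norm(e); e*=np.sign(e[1])
    yaw=np.arctan2(-e[0],e[1]); c=np.array(rect[0])/1000; lab=c+e*(.13 if n=="sq" else .16)
    print("yaw",np.degrees(yaw),"label pred",lab)
    m=ok&(np.hypot(W[...,0]-lab[0],W[...,1]-lab[1])<.06)&(z>.07)&(z<.13)&(f["p"].min(-1)>0)
    w=W[m]; ce=w.mean(0); U,S,V=np.linalg.svd(w-ce,full_matrices=False); nn=V[2]*np.sign(V[2][2])
    R=np.array([[np.cos(yaw),np.sin(yaw)],[-np.sin(yaw),np.cos(yaw)]]); loc=(w[:,:2]-c)@R.T
    print("card n",len(w),ce,"normal",nn,"in tray",loc.min(0),loc.max(0),w[:,2].min(),w[:,2].max(), "x at z=.1",loc[np.abs(w[:,2]-.1)<.003].mean(0))
E
```

```text
sq rim ((600.0267333984375, 247.84527587890625), (131.0876922607422, 150.86062622070312), 6.105283260345459) 0.04451739348374051 [ 269  108  106  116 1534]
yaw 6.105294 label pred [0.5862 0.3771]
card n 1133 [0.5867 0.3595 0.1016] normal [-0.6931 -0.0799  0.7164] in tray [-0.0236  0.0888] [0.0225 0.1706] 0.07872113138215475 0.1238356235858033 x at z=.1 [-0.0033  0.1095]
lg rim ((623.5767211914062, -247.5340576171875), (211.12759399414062, 131.16360473632812), 80.85662078857422) 0.044492383363326615 [ 258   65  117  163 1875]
yaw -9.143367 label pred [ 0.649  -0.0896]
card n 1036 [ 0.6459 -0.1089  0.1024] normal [-0.691   0.1048  0.7152] in tray [-0.0231  0.1188] [0.0231 0.2007] 0.07857158794448327 0.12328148858337967 x at z=.1 [-0.0024  0.1384]
```

```bash
cat >> h.py <<'E'
G=np.array([.4346,.132])
TR={"sq":(np.array([.6009,.2478]),np.radians(6.105)),"lg":(np.array([.6245,-.2475]),np.radians(-9.143))}
def tw(n,x,y):
    c,a=TR[n]; return c+[x*np.cos(a)-y*np.sin(a),x*np.sin(a)+y*np.cos(a)]
def regrip(L,home):
    z=.012+(0 if home else .036)+L-.027
    robot.servo_line([*G,z+.001],speed=.12); robot.move_gripper(0.)
    w=robot.read_grip_width()*.088; print("regrip",w); assert abs(w-.056)<.003
    robot.servo_line([*G,.085+L],speed=.2)
def place(n,y,L):
    p=tw(n,0,y); a=TR[n][1]; robot.goto([*p,.20],Rz(a)); z=.005+L-.027
    robot.servo_line([*p,z+.012],speed=.15); print("place",lower(*p,z+.012,z-.003,f=5),"expected",z)
    robot.move_gripper(.70); robot.dwell(.3); robot.servo_line([*p,.2],speed=.15); robot.move_gripper(1.)
    robot.dwell(.1); print("after",ring(p),"want",p,robot.read_t())
E
python3 - <<'E'
from h import *
robot.goto([*G,.2],Rz(0)); regrip(.048,False); place("sq",-.035,.048)
p=robot.grab_frame("top")[0]; cv2.imwrite("pics/top1.png",p[200:300,180:500,::-1])
pick((.4268,-.3793),.056); gaugeit(.056,True); print(robot.read_t(),robot.read_position())
E
```

```text
regrip 0.055297088192890954
place (0.02599999999999999, array([-3.2465, -1.0691,  9.0521])) expected 0.026
after (np.float64(0.05257572540922356), (array([0.6036, 0.2129, 0.0272]), np.float64(0.0003662925315419346)), (array([0.6034, 0.2126, 0.0094]), np.float64(0.00029942626071974277))) want [0.6046 0.213 ] 37.4833
seen 0.05544985599226082 (array([ 0.4527, -0.3608,  0.022 ]), np.float64(0.004477208017755005)) (array([ 0.4561, -0.3415,  0.001 ]), np.float64(3.6978473489662745e-05))Traceback (most recent call last):
  File "<stdin>", line 4, in <module>
  File "h.py", line 57, in pick
    assert abs(t-L)<.003 and abs(o[0][2]-.028)<.002
           ^^^^^^^^^^^^^^^^^^^^^^^^^^^^^^^^^^^^^^^^
AssertionError
```

The 48 mm sleeve is placed well. The 56 mm sleeve was knocked aside, so I'll find it again by re-centring the view on it.

```bash
python3 - <<'E'
from h import *
xy=np.array([.445,-.36])
for k in range(2):
    robot.goto([*xy,.19],Rz(0)); robot.dwell(.1); r=ring(xy,f"k{k}",R=.07); print(r); xy=r[1][0][:2]
if abs(r[0]-.056)<.003 and abs(r[1][0][2]-.028)<.002:
    pick(xy,.056); gaugeit(.056,True); print(robot.read_t(),robot.read_position())
E
```

```text
(np.float64(0.05542479822946467), (array([ 0.4576, -0.357 ,  0.0273]), np.float64(0.0003676424099811269)), (array([ 0.4575, -0.3573,  0.0149]), np.float64(0.00033986766556158647)))
(np.float64(0.05544743734502516), (array([ 0.4576, -0.3571,  0.0272]), np.float64(0.0003858466640904806)), (array([ 0.4575, -0.3571,  0.0149]), np.float64(0.00038981501199537204)))
seen 0.055471838873450696 (array([ 0.4577, -0.3571,  0.0272]), np.float64(0.0003772175425231986)) (array([ 0.4577, -0.3572,  0.0149]), np.float64(0.00036781317485013186))
grip 0.05484019019905744 30.000050668604672
down (0.039, array([-6.7621, -0.7102, 22.4306])) expected 0.041
55.0917 [0.4349 0.1321 0.0403]
```

```bash
cat >> h.py <<'E'
def release(L,home):
    robot.move_gripper(1.); robot.dwell(.5); robot.servo_line([*G,.12+L+(0 if home else .036)],speed=.2); robot.dwell(.1)
    t,o,_=ring(G); print("on gauge",t,o); e=.012+L+(0 if home else .036); assert abs(t-e)<.004
E
python3 - <<'E'
from h import *
release(.056,True); regrip(.056,True); place("lg",-.05,.056)
pick((.430,-.094),.064); gaugeit(.064,False); release(.064,False); print(robot.read_t())
E
```

```text
on gauge 0.06748770869867413 (array([0.4337, 0.1321, 0.0273]), np.float64(0.0003063158471802981))
regrip 0.054785926190530534
place (0.03399999999999999, array([-1.7431,  1.9112,  9.7344])) expected 0.034
after (np.float64(0.06048387314017778), (array([ 0.6158, -0.2967,  0.0272]), np.float64(0.0003819746977429192)), (array([ 0.6157, -0.2971,  0.015 ]), np.float64(0.000384184525920735))) want [ 0.6166 -0.2969] 67.0833
seen 0.06346940529366157 (array([ 0.431 , -0.0927,  0.0271]), np.float64(0.0004066365252934616)) (array([ 0.4311, -0.0933,  0.0094]), np.float64(0.00036014473134634455))
grip 0.05633915561984413 30.0002664886415
down (0.083, array([-5.5108, -0.9871, 20.5221])) expected 0.085
on gauge 0.11144097089662103 (array([0.4356, 0.1324, 0.0272]), np.float64(0.0003635183181255934))
78.95
```

```bash
python3 - <<'E'
from h import *
regrip(.064,False); place("sq",.035,.064)
pick((.434,0.0),.072); gaugeit(.072,True); release(.072,True); regrip(.072,True); place("lg",.02,.072); print(robot.read_t())
robot.goto([.43,.24,.33],Rz(0)); robot.dwell(.2); p,d,o,D,W=wrist(); cv2.imwrite("pics/sc.png",p[:,:,::-1]); np.savez("pics/sc.npz",d=d,o=o,D=D,W=W,p=p)
E
```

```text
regrip 0.056119213296410675
place (0.041999999999999996, array([-2.9423, -2.7227,  8.6076])) expected 0.04200000000000001
after (np.float64(0.06847891433029396), (array([0.596 , 0.2824, 0.0273]), np.float64(0.000382062176914159)), (array([0.596 , 0.2825, 0.0095]), np.float64(0.0003929480293151528))) want [0.5972 0.2826] 87.55
seen 0.07147726104863528 (array([ 0.4357, -0.0013,  0.0272]), np.float64(0.00036712384415781766)) (array([ 0.4357, -0.0015,  0.015 ]), np.float64(0.0003295650146656995))
grip 0.05563093132422188 30.00030107796192
down (0.05499999999999999, array([-7.1566, -1.7833, 20.5939])) expected 0.056999999999999995
on gauge 0.08347619597832567 (array([0.4338, 0.132 , 0.0273]), np.float64(0.0003193682622642154))
regrip 0.05555815545385621
place (0.04999999999999999, array([-2.7292,  0.1643,  8.9683])) expected 0.05
after (np.float64(0.0764384268984103), (array([ 0.6269, -0.2276,  0.0273]), np.float64(0.0003499741553911022)), (array([ 0.6269, -0.2278,  0.0149]), np.float64(0.00033925398072613173))) want [ 0.6277 -0.2278] 113.0083
113.0083
```

View pics/sc.png

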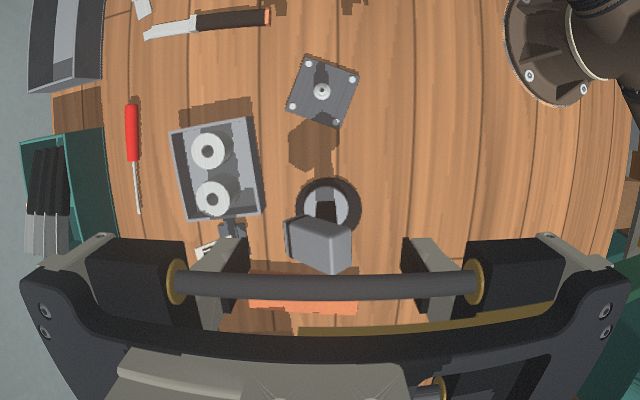

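The scanner's foot is at about (328,205) and its head at (318,245). The yaw comes from the head's 45° top face and its sides, using local surface normals from the depth.

```bash
cat >> h.py <<'E'
def scan(W,d,xy=(.425,.313)):
    m=(d>0)&(np.hypot(W[...,0]-xy[0],W[...,1]-xy[1])<.1)&(W[...,2]>.07)&(W[...,2]<.21)
    Ws=cv2.GaussianBlur(W.astype(np.float32),(0,0),1.2); gu=np.gradient(Ws,axis=1); gv=np.gradient(Ws,axis=0); n=np.cross(gv,gu); n/=np.linalg.norm(n,axis=-1,keepdims=True)+1e-12
    n*=np.sign(n[...,2:]); me=cv2.erode(m.astype(np.uint8),np.ones((7,7)))>0
    return m,me,n
E
python3 - <<'E'
from h import *
f=np.load("pics/sc.npz"); W,d=f["W"],f["d"]; m,me,n=scan(W,d); N=n[me]; P=W[me]
print(m.sum(),me.sum(),P.min(0),P.max(0))
lab=np.round(N,1); u,c=np.unique(lab,axis=0,return_counts=True)
for i in c.argsort()[::-1][:10]: 
    k=(N@(u[i]/np.linalg.norm(u[i]))>.97); q=P[k]; ce=q.mean(0); print(u[i],c[i],ce,np.linalg.svd(q-ce,full_matrices=False)[2][2],k.sum())
z=W[...,2]
for name,k in(("dock",(np.abs(z-.008)<.004)),("foot",(np.abs(z-.020)<.004))):
    k=k&(d>0)&(np.hypot(W[...,0]-.425,W[...,1]-.313)<.065); q=W[k][:,:2]; print(name,cv2.minEnclosingCircle((q*1000).astype(np.float32)),k.sum())
E
```

```text
3370 1941 [0.4024 0.2875 0.0854] [0.4753 0.3332 0.1899]
[0.7 0.  0.7] 315 [0.4497 0.3108 0.1633] [-0.7068 -0.0395 -0.7063] 890
[0.7 0.1 0.7] 186 [0.4497 0.3114 0.1633] [0.7073 0.0391 0.7058] 856
[-0.7 -0.   0.7] 95 [0.4123 0.3105 0.1799] [ 0.7108  0.0315 -0.7027] 300
[0.6 0.1 0.8] 78 [0.4486 0.3116 0.1643] [0.7069 0.0384 0.7062] 775
[-0.  1.  0.] 66 [0.4338 0.291  0.145 ] [0.0674 0.985  0.1585] 191
[0.8 0.  0.6] 61 [0.4504 0.311  0.1627] [0.7062 0.0392 0.7069] 776
[-0.7 -0.1  0.7] 57 [0.4124 0.3097 0.1799] [-0.7108 -0.0318  0.7026] 301
[ 0.1 -1.   0. ] 54 [0.4397 0.2909 0.1497] [0.0555 0.9914 0.1186] 185
[-0.1  1.   0. ] 52 [0.4344 0.2909 0.1458] [0.0669 0.9857 0.1549] 177
[ 0.6 -0.   0.8] 44 [0.4489 0.3105 0.1641] [-0.7072 -0.0377 -0.706 ] 834
dock ((423.1460266113281, 320.9256591796875), 55.591182708740234) 1149
foot ((427.4820251464844, 312.42156982421875), 36.198978424072266) 853
```

```bash
python3 - <<'E'
from h import *
f=np.load("pics/sc.npz"); W,d=f["W"],f["d"]; m,me,n=scan(W,d); a=np.radians(3.2)
P=W[m]; loc=(P[:,:2]-[.4275,.3124])@np.array([[np.cos(a),-np.sin(a)],[np.sin(a),np.cos(a)]]); 
k=P[:,2]>.12; print("y pct",np.percentile(loc[k,1],[0,1,3,97,99,100]),"x",np.percentile(loc[k,0],[1,99]))
k=P[:,2]>.182; print("ridge x",loc[k,0].mean())
c=np.array([.4284,.3124])
for s in(90,-90):
    for nm,xy,yaw,z in(("pick",c+[.012,0],a,.137),("up",c+[.012,0],a,.30),("lg",tw("lg",-.110,.16),TR["lg"][1],.197),("lgu",tw("lg",-.110,.16),TR["lg"][1],.30),("sq",tw("sq",-.110,.13),TR["sq"][1],.197),("squ",tw("sq",-.110,.13),TR["sq"][1],.30)):
        print(s,nm,xy,robot.ik([*xy,z],Rz(yaw+np.radians(s))))
E
```

```text
y pct [-0.0246 -0.0241 -0.0238  0.0227  0.0245  0.0262] x [-0.0274  0.0515]
ridge x -0.005013451986567037
90 pick [0.4404 0.3124] [ 56.157   12.3699 -23.4616   0.     -54.1685  37.043 ]
90 up [0.4404 0.3124] [ 56.157    5.4221  -9.5367   0.     -75.0411  37.043 ]
90 lg [ 0.5413 -0.0721] [ 12.9801   9.7121 -18.1606   0.     -62.1273  67.8769]
90 lgu [ 0.5413 -0.0721] [ 12.9801   6.0346  -8.8422   0.     -75.1232  67.8769]
90 sq [0.4777 0.3654] [ 56.008   14.8617 -11.4144   0.     -63.7239  40.097 ]
90 squ [0.4777 0.3654] [ 56.008   11.4785  -2.2888   0.     -76.2328  40.097 ]
-90 pick [0.4404 0.3124] [  56.157    12.3699  -23.4616    0.      -54.1685 -142.957 ]
-90 up [0.4404 0.3124] [  56.157     5.4221   -9.5367    0.      -75.0411 -142.957 ]
-90 lg [ 0.5413 -0.0721] [  12.9801    9.7121  -18.1606    0.      -62.1273 -112.1231]
-90 lgu [ 0.5413 -0.0721] [  12.9801    6.0346   -8.8422    0.      -75.1232 -112.1231]
-90 sq [0.4777 0.3654] [  56.008    14.8617  -11.4144    0.      -63.7239 -139.903 ]
-90 squ [0.4777 0.3654] [  56.008    11.4785   -2.2888    0.      -76.2328 -139.903 ]
```

```bash
cat > s.py <<'E'
from h import *
A=np.radians(3.2)+np.pi/2; P=[.4404,.3124]
E
python3 - <<'E'
from s import *
robot.goto([*P,.30],Rz(A)); robot.servo_line([*P,.137],speed=.12); robot.move_gripper(0.)
print(robot.read_grip_width()*.088,robot.read_finger_force())
robot.servo_line([*P,.30],speed=.12); print(robot.read_grip_width()*.088,robot.read_force())
q=tw("lg",-.110,.16); B=TR["lg"][1]+np.pi/2
robot.goto([*q,.30],Rz(B)); robot.servo_line([*q,.197],speed=.1); robot.dwell(1.8)
print(robot.read_t(),robot.read_position(),robot.read_finger_force())
p,W=cloud("scene"); cv2.imwrite("pics/aim.png",p[100:300,200:520,::-1].repeat(2,0).repeat(2,1))
np.save("pics/aimW.npy",W)
E
```

```text
0.050160530796289134 29.873209297657013
0.050184275063292205 [-0.1813  0.1722 -3.6684]
124.725 [ 0.5413 -0.0721  0.197 ] 29.869761765003204
```

View pics/aim.png

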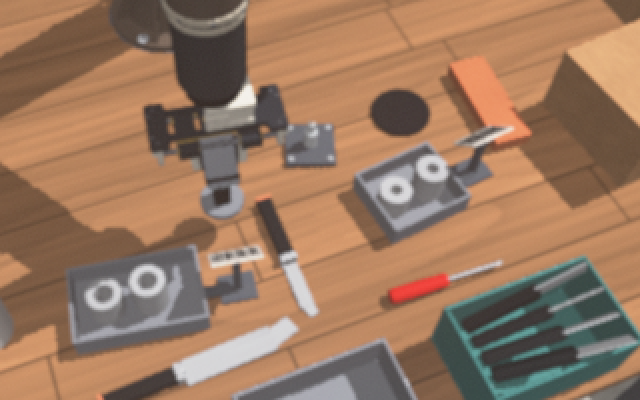

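The scanner hangs upright in front of the long-tray label, with its foot at (222,200) and the label at (236,258). I'll check its tilt from the foot's position before moving on.

```bash
python3 - <<'E'
from s import *
W=np.load("pics/aimW.npy"); e=tw("lg",-.122,.16)
m=(np.hypot(W[...,0]-e[0],W[...,1]-e[1])<.06)&(W[...,2]>.055)&(W[...,2]<.095); w=W[m]
print(e,len(w),cv2.minEnclosingCircle((w[:,:2]*1000).astype(np.float32)),np.percentile(w[:,2],[5,50,95]))
k=(w[:,2]>.072)&(w[:,2]<.088); ce=w[k].mean(0); print(np.linalg.svd(w[k]-ce,full_matrices=False)[2][2],k.sum())
E
```

```text
[ 0.5295 -0.0701] 239 ((534.6161499023438, -67.68034362792969), 36.559844970703125) [0.0739 0.0805 0.0877]
[ 0.0303 -0.0118  0.9995] 221
```

Foot centre is within 6 mm, height matches and tilt is about 2°, all inside tolerance. Now the second label and the dock.

```bash
python3 - <<'E'
from s import *
q=tw("lg",-.110,.16); robot.servo_line([*q,.30],speed=.12)
q=tw("sq",-.110,.13); B=TR["sq"][1]+np.pi/2
robot.goto([*q,.30],Rz(B)); robot.servo_line([*q,.197],speed=.1); robot.dwell(1.8); print(robot.read_t(),robot.read_position(),robot.read_finger_force())
robot.servo_line([*q,.30],speed=.12); robot.goto([*P,.30],Rz(A)); robot.servo_line([*P,.15],speed=.1)
print(lower(*P,.15,.134,f=4,step=.001)); robot.move_gripper(1.); robot.dwell(.4)
robot.servo_line([*P,.32],speed=.1); robot.goto([.43,.24,.33],Rz(0)); robot.dwell(.3)
p,d,o,D,W=wrist(); z=W[...,2]; cv2.imwrite("pics/end.png",p[:,:,::-1])
m,me,n=scan(W,d); N=n[me]; k=N@np.array([.707,.04,.707])>.97; w=W[me][k]; ce=w.mean(0); print("top face",np.linalg.svd(w-ce,full_matrices=False)[2][2],ce,W[m][:,2].max())
k=(np.abs(z-.020)<.004)&(d>0)&(np.hypot(W[...,0]-.425,W[...,1]-.313)<.065); print("foot",cv2.minEnclosingCircle((W[k][:,:2]*1000).astype(np.float32)),robot.read_t())
p=robot.grab_frame("top")[0]; cv2.imwrite("pics/top2.png",p[150:300,150:500,::-1].repeat(2,0).repeat(2,1))
E
```

```text
130.3917 [0.4777 0.3654 0.197 ] 29.869848489761353
(0.13599999999999998, array([-0.8028, -0.0658,  7.1124]))
top face [0.7067 0.0409 0.7064] [0.4466 0.3108 0.1664] 0.1899800641796851
foot ((427.6685791015625, 312.4513854980469), 36.147377014160156) 141.875
```

View pics/top2.png

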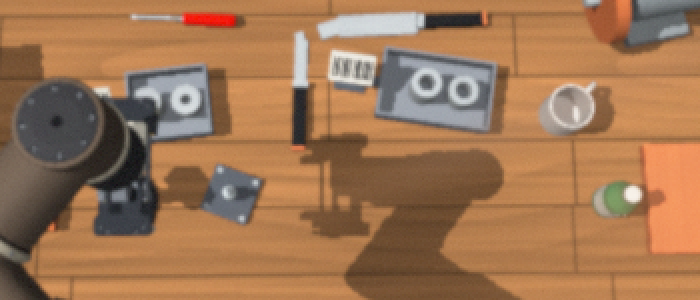

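The scanner is back upright with its foot at its original spot. In the picture the long tray's two sleeves stand at (427,85) and (463,92) and one square-tray sleeve is visible at (185,99), the other partly hidden by the arm. The bystanders are undisturbed.

```bash
python3 -c "
from rig import robot
robot.dwell(.3); print(robot.job_done())"
```

```text
the job is handed in; nothing more can be done
None
```

I sorted the four sleeves present (the 40 mm one was missing; 48 and 64 mm in the square tray, 56 and 72 mm in the long tray), aimed the scanner at both labels, stood it back upright on its dock, and handed the job in at about 142 s; no verdict was returned.

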